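# Shut the seed bin's sliding hatch and lock it with its drop pin

### The job

Slide the hatch of the galvanised seed bin over its filling opening, take the flat-handled steel pin from the timber block, put its tip through the hole in the hatch and feel lightly about with it, sliding the hatch along with the pin, until it drops into the hole hidden below; then ease it fully home so its collar sits on the hatch and leave it there. The pin and the sheet below are easily bent, so never press, knock or shove the pin harder than about 5 kg (50 N), and leave everything else on the shelf where it is.

Things in the scene. Friction and masses are not known exactly. Their poses are not given: they have to be found in the camera images.
- bin: galvanised steel seed bin bolted to the shelf, 220 (its x) x 400 (its y) x 110 mm tall; origin under its centre, x away from the robot, y along its length, z up. Its 4 mm top sheet lies at z = 110 mm; two guide rails at x = +-73 to 87 mm, 11 mm high, carry the sliding hatch
- bin_opening (a point): centre of the bin's filling opening, 100 mm square, in the top sheet (y = +40 to +140 mm of the bin)
- bin_window (a point): middle of a window in the top sheet under the hatch (x +-9, y = -69 to -7 mm of the bin), floored by a fixed flat steel strip: this point is on its upper face, z = 106 mm. One 14 mm round hole runs down through the strip (12 mm, empty below), at x = 0 but unseen and at an unknown y from -50 to -24 mm: the strip shifts at each cleaning
- hatch (a joint): opening of the hatch in m: 0 = at its end stop (+y), grows as it slides toward the bin's -y, to 0.125. Slides with 2 to 4 N of friction, stays where left; covers the filling opening below 0.045. It is a 5 mm steel plate, 150 x 260 mm, its top at z = 116 mm of the bin. Its hole is at y = -15 mm minus the opening, so it meets the hidden hole at an opening of 0.009 to 0.035
- hatch_hole (a point): centre of the 14 mm round hole through the hatch, at its top face. A pin put in here stops 10 mm down on the strip below (6 mm down on the top sheet if the hatch is more than 0.048 open), unless the hidden hole is under it
- hatch_grip (a point): a point in the hatch's upright lip, 5 mm below its top edge: a steel bar 90 mm (bin's x) by 10 mm (bin's y), standing 30 mm above the hatch's top, 55 mm to the -y side of the hole; push it, or pinch it from above
- block: drilled timber block fixed on the shelf, 60 (its x) x 170 (its y) x 70 mm tall; origin under its centre. Two upright 14 mm holes, 40 mm either side of its centre along y, 58 mm deep, each holding a pin
- pin: the flat-handled steel pin, about 130 g, upright in the block, its collar on the block's top; origin at the tip, z up. Round 12 mm shank 55 mm long, tapering to 7 mm over the last 5 mm; collar 24 mm across from 55 to 60 mm above the tip; above it, from 66 to 100 mm, a flat handle 10 mm thick (pin's x) and 44 mm wide (pin's y). Fully home its tip is at z = 61 mm of the bin
- pin_grip (a point): middle of the pin's flat handle, 85 mm above the tip: where to pinch it, across the 10 mm. Steel on steel: a tip or collar brought down at over about 20 mm/s strikes with more than the allowed force
- lantern: blue solar lantern, 104 mm across, 153 mm tall, standing; origin under its centre; to be left alone
- funnel: aluminium funnel standing mouth down, 130 mm across, 125 mm tall; origin at the centre of its mouth on the shelf; to be left alone
- bowl: white ceramic bowl, 140 mm across, 60 mm tall; origin under its centre; to be left alone
- dibber: yellow plastic dibber lying down, 200 mm long, up to 30 mm thick with a 90 mm cross handle; origin under its middle; to be left alone
- trays: tier of three stacked orange seed trays, 200 x 150 mm and 165 mm tall together; origin under its centre; to be left alone
- pot: small terracotta pot, 96 mm across, 78 mm tall; origin under its centre; to be left alone
- ball_pin: the other pin in the timber block, NOT wanted: same steel shank and collar, but a round ball head of 28 mm; origin at its tip
Not all that is in view belongs to the job. What is shaped like the pin but purple or red is not meant.

How it is judged:
By the outcome, as a careful person would: the job done as asked, in the order asked, and still so for the second after the job is handed in, with the robot touching nothing.
It also fails if it takes over 67 s, if anything falls off the work surface, if the arm or the gripper's body presses on something with over 40 N, if the wrist force passes 120 N, or if a joint passes its speed limit or range.

### The arm

A 6-joint arm with a two-finger parallel gripper is mounted at the origin on the work surface. World frame = base frame: x ahead of the robot, y to its left, z up, the work surface at z = 0. Lengths are in mm, angles in degrees, forces in N, time in s.
With the tool pointing down it reaches from about 300 to 850 mm from the base axis. Payload 4.2 kg.
Tool frame: the origin (TCP) lies at the very end of the fingers, on their centre line; the grasp point (between the pads) lies 19 mm behind it; z points along the fingers, y is the line along which they close (so a half turn about z gives the same grasp; the last joint's range is limited). The gripper opens to 91 mm and grips with 3 to 60 N. Pads are 32 mm wide; open, the fingers measure 118 mm over their backs; the gripper's body (76 mm by 178 mm) begins 60 mm behind the grasp point.
Start: joints at [-71.849, 18.312, 89.639, -0, 72.044, -1.146], TCP at [190.023, -542.71, 213.976] pointing down, gripper open.
Joint ranges: [-177.97, 177.97], [-48.28, 115.42], [12.27, 149.76], [-77.06, 257.06], [2.81, 150.46], [-146.56, 146.56]. Speed limits (degrees/s): [147.25, 147.25, 180, 180, 180, 180].

### API

Orientations are given as [roll, pitch, yaw] about the fixed x, y, z axes, in that order (R = Rz(yaw) Ry(pitch) Rx(roll)).
In Python, from workcell import env, eyes gives the robot as it stands.
- The arm moves only by the tool send_rows, never from a script. Its argument "targets" is text: rows parted by semicolons, each of 7 numbers parted by spaces: the shift along the tool's x, y, z in m, then the turn, a rotation vector about the tool's x, y, z in degrees, then the opening in per cent of the stroke, from 0 (shut) to 100 (fully open). A call has 1 to 12 rows; each row is the pose to reach, as a shift and turn from the pose commanded when the call began, along the tool's axes at that moment; what a row does not reach only later rows make up. A row lasts 1/12 s, in which the tool goes at most 41.7 mm and 7.16 degrees, less where a joint would pass 70% of its speed; a pose out of reach is approached as far as the arm can. A call with a gripper value outside its range is refused whole. The fingers move at their own pace and stop on an object; "grip_force" is the grip in N (left out, the last holds). Time passes only in rows, so rows that repeat a pose let the fingers close. It gives the time, the measured TCP pose, the force, the opening and the grip force at its end, in the units of the state.
- env.state(): the state, without advancing time (a new reading comes with each control period).
- eyes.grab_frame(name): name is "scene" or "top" or "wrist"; returns a dict with "image" (384x512x3 uint8, blue, green, red), "fovy" (degrees; the focal length in pixels is half the picture's height over the tangent of half this angle, whatever the lens; pixels are square), "cx", "cy" (the principal point, pixels), "eye" and "attitude" of the camera in the world. Camera axes: x right, y up, looking along -z (the intrinsics and any distortion apply to the point x, -y, -z); pixel columns grow to the right and rows downward; lengths in mm; the calibration is good to about 2 mm. A picture is of the moment at which its call begins. There is no depth.
- env.job_done(): hands the job in; it is judged then, once.
The state is a dict: "time_s": time; "qpos": joint angles; "qvel": joint speeds; "effort": joint torques, N m; "ee_pos": TCP position; "ee_rot": TCP orientation; "force": force on the tool from outside, world axes, zero at the start; "torque": the same for the moment, N m; "gripper_width": finger opening in mm; "gripper_force": force on a finger pad.
Only numpy, scipy, OpenCV 4.12 (cv2) and the standard library are available. Lean on these libraries where they do the work, as an engineer would, in place of code of your own. Each camera call takes 0.05 s, during which the arm holds its last target. There are 200 camera calls.

## Working session

There is one attempt and no reset: what is moved stays moved. The work goes in short steps, Python scripts to look and compute and a tool call to move; the robot and the scene stay as the last step left them, time stands still between calls to the robot, and variables do not carry over. Pictures are saved under pics/ and viewed, at most 10 in all, crops included, and the job is handed in when it is done.

Besides the shell and the picture viewer there is one more tool, called after "Request:" in YAML: its name, and indented under it one key for each argument. send_rows: Moves the arm, as the interface text tells. Its arguments: {"type":"object","properties":{"targets":{"type":"string"},"grip_force":{"type":"number"}},"required":["targets"]}

```bash
ls; mkdir -p pics; python3 - <<'E'
from workcell import env, eyes
import cv2
print(env.state())
for n in ("scene","top","wrist"):
    f=eyes.grab_frame(n); cv2.imwrite(f"pics/{n}0.png",f["image"]); f.pop("image"); print(n,f)
E
```

```text
pics
{'time_s': 0.0, 'qpos': array([-7.18496934e+01,  1.83517647e+01,  8.97067193e+01, -2.53705958e-03,
        7.20441654e+01, -1.14687516e+00]), 'qvel': array([-0.03302279,  0.01163273, -0.06018846,  0.05849384,  0.07941076,
        0.02668917]), 'effort': array([-2.69480741e-03, -4.12472820e+01, -2.31976801e+01,  7.25326454e-02,
        4.57191258e-02, -1.30689041e-04]), 'ee_pos': array([ 189.83812386, -542.21672951,  213.11692688]), 'ee_rot': array([-1.79897323e+02,  3.57032219e-04,  1.92979663e+01]), 'force': array([0.07342965, 0.83239959, 0.06839206]), 'torque': array([ 0.0183499 ,  0.01719066, -0.02271454]), 'gripper_force': 0.0, 'gripper_width': 91.54669156659449}
scene {'fovy': 54.11468213030757, 'cx': 255.99893985974026, 'cy': 193.30962572389376, 'eye': array([1242.25194084,  172.07811635,  818.25047522]), 'attitude': array([ 45.92442611,   1.0482792 , 105.83328339])}
top {'fovy': 45.963391736040286, 'cx': 257.899356060108, 'cy': 192.23655017191055, 'eye': array([ 456.81023631,  -18.18732007, 1740.76027787]), 'attitude': array([  2.21300932,  -1.18208119, -89.29343448])}
wrist {'fovy': 67.75765889776983, 'cx': 254.72162428751983, 'cy': 195.50155671557917, 'eye': array([ 254.8070554 , -519.41997419,  384.62456869]), 'attitude': array([-14.1835635 ,   0.12344092, -70.75770047])}
```

```bash
python3 - <<'E'
import cv2,numpy as np
t=cv2.imread("pics/top0.png"); cv2.imwrite("pics/a.png",cv2.resize(t[0:384],(800,600),interpolation=cv2.INTER_CUBIC))
s=cv2.imread("pics/scene0.png"); cv2.imwrite("pics/b.png",cv2.resize(s,(800,600),interpolation=cv2.INTER_CUBIC))
E
```

```text
(no output)
```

View pics/a.png

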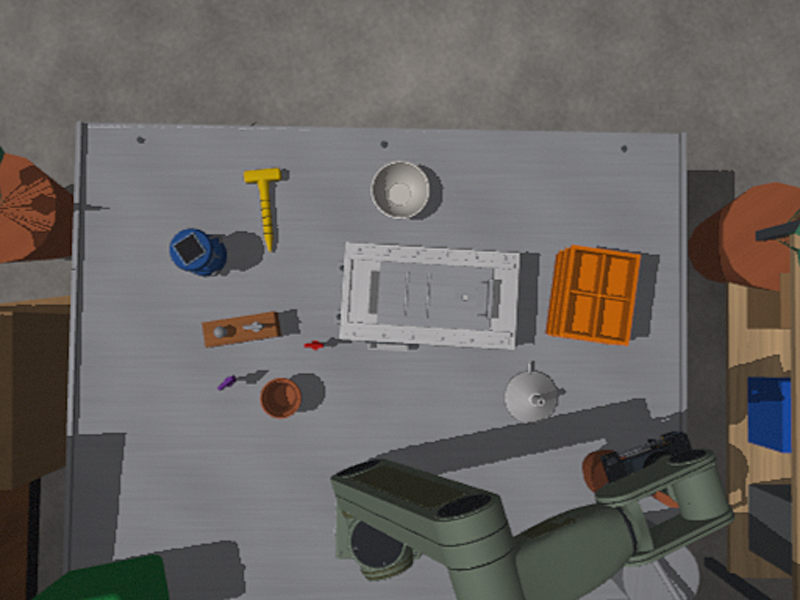

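View pics/b.png

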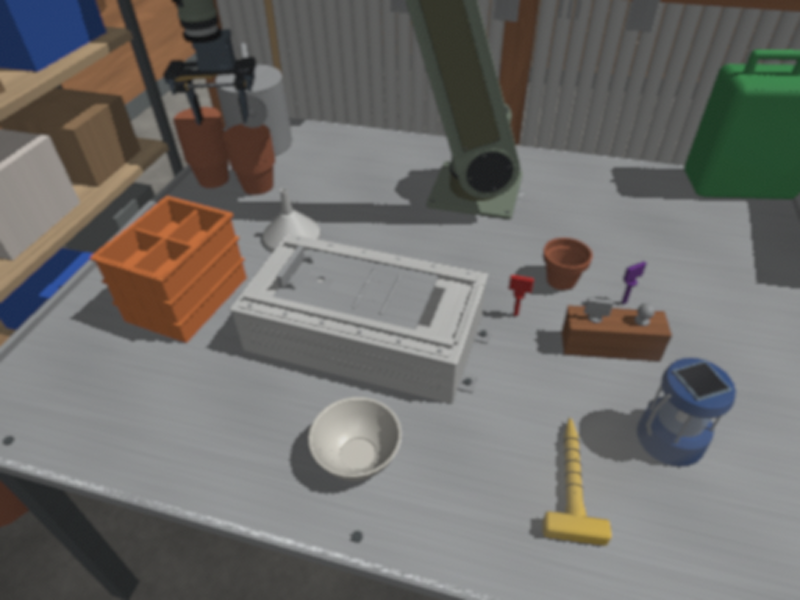

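The top view shows the bin at about (430,297), with the hatch open, its lip at (490,297) and its hole at (464,297). The block is at (243,328), with the flat pin at (256,326) and the ball pin at (222,331). The red and purple lookalikes are at (314,345) and (228,382). The scene view agrees.

```bash
cat > h.py <<'E'
import numpy as np, cv2
from scipy.spatial.transform import Rotation as Ro
from workcell import env, eyes
def R(a): return Ro.from_euler('xyz',a,degrees=True).as_matrix()
def foc(f): return 192/np.tan(np.radians(f["fovy"]/2))
def p2w(f,u,v,z):
    d=R(f["attitude"])@np.array([(u-f["cx"])/foc(f),-(v-f["cy"])/foc(f),-1])
    return f["eye"]+d*(z-f["eye"][2])/d[2]
def w2p(f,p):
    c=(np.asarray(p)-f["eye"])@R(f["attitude"])
    return np.array([f["cx"]-foc(f)*c[...,0]/c[...,2], f["cy"]+foc(f)*c[...,1]/c[...,2]]).T
def st():
    s=env.state(); print("t %.2f"%s["time_s"],s["ee_pos"].round(1),s["ee_rot"].round(2),"F",s["force"].round(1),"w",round(s["gripper_width"],1),round(s["gripper_force"],1)); return s
def go(p,rot=None):
    "shift in tool axes (m) and rotvec (deg) from the measured pose to TCP p (mm), rot"
    s=st(); A=R(s["ee_rot"]); print("shift",(A.T@(np.array(p)-s["ee_pos"])/1000).round(4),
      "turn",Ro.from_matrix(A.T@R(rot)).as_rotvec(degrees=True).round(2) if rot is not None else "")
E
python3 - <<'E'
from h import *
f=eyes.grab_frame("top"); k=1.5625
P=lambda u,v,z:p2w(f,u/k,v/k,z)[:2].round(1)
c=[P(*q,110) for q in ((346,243),(521,253),(517,349),(338,340))]
print("bin",c,np.mean(c,0)); d=(c[0]+c[3]-c[1]-c[2]); print("yaw of y-axis",np.degrees(np.arctan2(d[1],d[0]))-90)
print("hole",P(464,297,116),"lip",P(489,297,146))
print("block corners",[P(*q,70) for q in ((202,323),(278,312),(281,338),(205,348))])
print("pin",P(256,326,110),"ball",P(221,331,100),"handle ends",P(244,329,115),P(265,326,115))
E
```

```text
bin [array([651.2,  82.2]), array([ 633.9, -323.8]), array([ 411.3, -315.8]), array([427.2,  97.1])] [ 530.9   -115.075]
yaw of y-axis -2.3216249843609233
hole [ 529.6 -191.5] lip [ 529.  -244.9]
block corners [array([462.5, 419.3]), array([490.5, 242. ]), array([429.5, 233.8]), array([404., 411.])]
pin [457.  285.5] ball [444.5 367.5] handle ends [449.8 311.7] [457.2 264. ]
```

```bash
python3 -c "
from h import *
go([530,-290,240],[180,0,88])"
```

```text
t 0.20 [ 189.9 -542.4  213.4] [-179.94   -0.     19.3 ] F [ 0.5 -0.1 -0.7] w 90.9 0.0
shift [ 0.4044 -0.1259 -0.0264] turn [-5.00e-02 -4.00e-02 -6.87e+01]
```

Request:
send_rows:
  targets: "0.404 -0.126 -0.026 0 0 -68.7 0;0.404 -0.126 -0.026 0 0 -68.7 0;0.404 -0.126 -0.026 0 0 -68.7 0;0.404 -0.126 -0.026 0 0 -68.7 0;0.404 -0.126 -0.026 0 0 -68.7 0;0.404 -0.126 -0.026 0 0 -68.7 0;0.404 -0.126 -0.026 0 0 -68.7 0;0.404 -0.126 -0.026 0 0 -68.7 0;0.404 -0.126 -0.026 0 0 -68.7 0;0.404 -0.126 -0.026 0 0 -68.7 0;0.404 -0.126 -0.026 0 0 -68.7 0;0.404 -0.126 -0.026 0 0 -68.7 0"
  grip_force: 20

```text
time_s: 1.2
ee_pos: [531.5, -288.4, 239.5]
ee_rot: [-180.0, -0.0, 88.2]
force: [-0.2, 0.6, 0.2]
gripper_width: 13.8
gripper_force: 0.0
```

```bash
python3 -c "
from h import *
st(); f=eyes.grab_frame('wrist'); cv2.imwrite('pics/w1.png',cv2.resize(f['image'],(800,600),interpolation=cv2.INTER_CUBIC)); import pickle; pickle.dump(f,open('w1.pkl','wb')); print(f['eye'],f['attitude'])"
```

```text
t 1.20 [ 531.5 -288.4  239.5] [-1.7999e+02 -1.0000e-02  8.8200e+01] F [-0.2  0.6  0.2] w 13.8 0.0
[ 533.79718545 -219.46576601  410.89768192] [-14.12255822   0.04414211  -1.85729446]
```

View pics/w1.png

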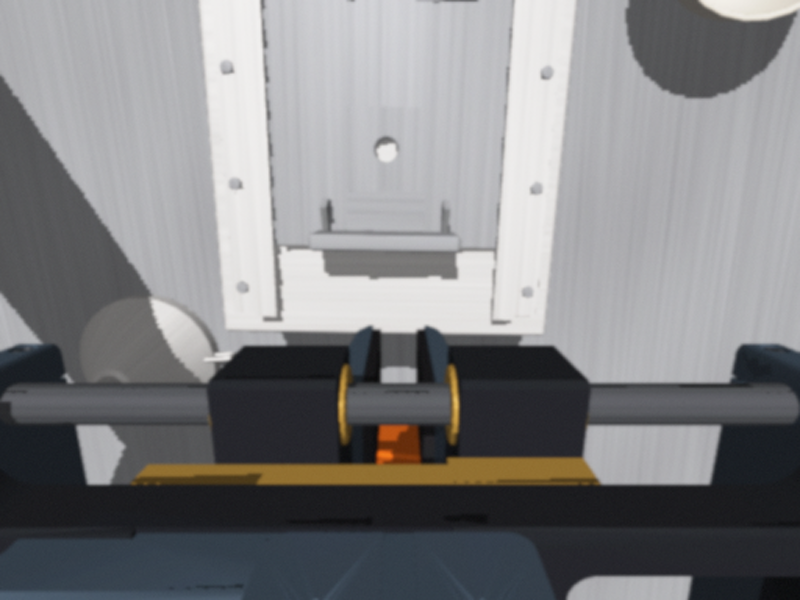

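The wrist view shows the hatch hole at (386,150), the lip's top from (310,238) to (460,240), and the bin's near-end corners at (226,330) and (545,333). The closed fingers are at about (398,350).

```bash
python3 - <<'E'
from h import *
import pickle
f=pickle.load(open('w1.pkl','rb'));k=1.5625
P=lambda u,v,z:p2w(f,u/k,v/k,z)[:2].round(1)
print("hole",P(386,150,116),"lip ends",P(310,238,146),P(460,240,146))
print("corners",P(226,330,110),P(545,333,110),"edge far",P(203,0,110),P(575,0,110), "TCP px",w2p(f,env.state()["ee_pos"])*k)
g=cv2.cvtColor(f["image"],cv2.COLOR_BGR2GRAY)[75:120,225:270]
cv2.imwrite("pics/hole.png",cv2.resize(g,(540,540),interpolation=cv2.INTER_NEAREST))
E
```

```text
hole [ 526.9 -193.1] lip ends [ 480.9 -243.4] [ 569.3 -247.5]
corners [ 409.4 -309. ] [ 634.1 -318.5] edge far [ 421.6 -104.8] [ 641.9 -112. ] TCP px [394.33108973 369.71257171]
```

View pics/hole.png

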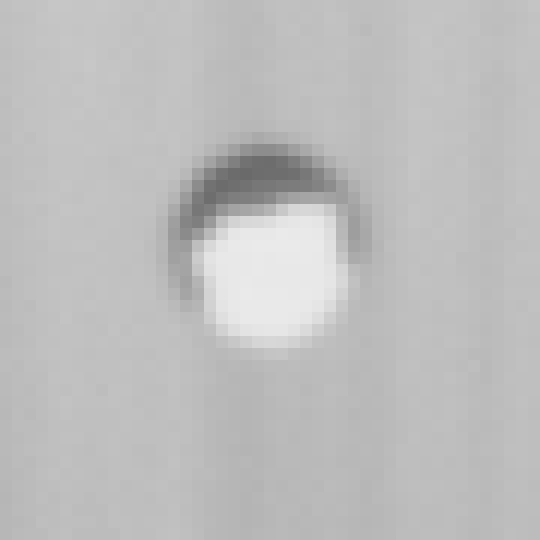

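Request:
send_rows:
  targets: "0.003 -0.007 0.04 0 0 -0.7 0;0.003 -0.007 0.08 0 0 -0.7 0;0.003 -0.007 0.109 0 0 -0.7 0;0.003 -0.007 0.109 0 0 -0.7 0;0.007 -0.007 0.109 0 0 -0.7 0;0.011 -0.007 0.109 0 0 -0.7 0;0.015 -0.007 0.109 0 0 -0.7 0"

```text
time_s: 1.83
ee_pos: [524.2, -276.0, 133.6]
ee_rot: [179.8, 0.1, 88.6]
force: [-0.2, -0.0, 0.2]
gripper_width: 0.4
gripper_force: 0.0
```

Request:
send_rows:
  targets: "0.003 0 0 0 0 0 0;0.006 0 0 0 0 0 0;0.009 0 0 0 0 0 0"

```text
time_s: 2.08
ee_pos: [524.4, -266.9, 132.6]
ee_rot: [179.8, 0.2, 88.7]
force: [0.7, -3.0, 1.3]
gripper_width: 0.4
gripper_force: 1.4
```

Request:
send_rows:
  targets: "0.004 0 0 0 0 0 0;0.008 0 0 0 0 0 0;0.012 0 0 0 0 0 0;0.016 0 0 0 0 0 0;0.02 0 0 0 0 0 0;0.022 0 0 0 0 0 0;0.022 0 0 0 0 0 0"

```text
time_s: 2.67
ee_pos: [523.7, -243.1, 130.7]
ee_rot: [-179.9, -0.1, 88.7]
force: [-0.2, -1.3, 0.1]
gripper_width: 0.4
gripper_force: 0.3
```

```bash
python3 - <<'E'
from h import *
st(); f=eyes.grab_frame('wrist'); import pickle; pickle.dump(f,open('w2.pkl','wb'))
u=w2p(f,np.array([527.5,-168,116])); print(u)
g=cv2.cvtColor(f["image"],cv2.COLOR_BGR2GRAY); x,y=u.astype(int)
c=g[max(y-40,0):y+60,x-70:x+70]; print(max(y-40,0),x-70)
cv2.imwrite("pics/h2.png",cv2.resize(c,None,fx=5,fy=5,interpolation=cv2.INTER_NEAREST))
E
```

```text
t 2.67 [ 523.7 -243.1  130.7] [-1.7994e+02 -6.0000e-02  8.8720e+01] F [-0.2 -1.3  0.1] w 0.4 0.3
[258.29840747 113.48890881]
73 188
```

View pics/h2.png

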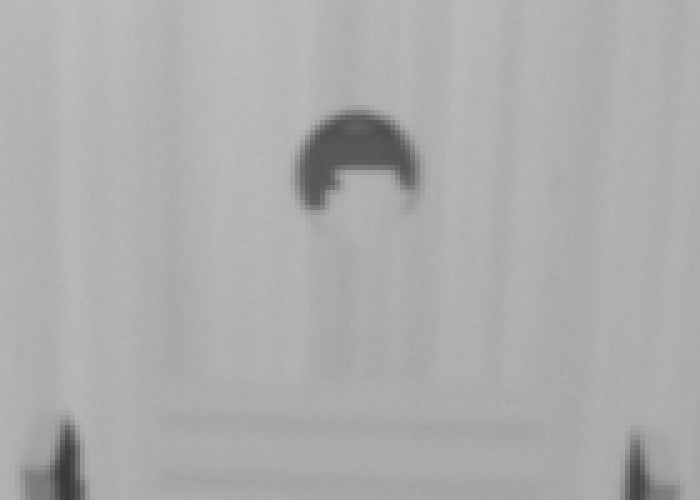

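```bash
python3 - <<'E'
from h import *
import pickle
f=pickle.load(open('w2.pkl','rb'))
h=p2w(f,258.9,106.3,116); print("hole",h.round(1)); u=np.array([.0436,.999]); print("opening",-15-(h[:2]-[530.5,-114])@u)
go([455,255,235],[180,0,99])
E
```

```text
hole [ 528.  -163.7  116. ]
opening 34.767106763661
t 2.72 [ 523.3 -243.1  130.5] [-1.799e+02 -9.000e-02  8.872e+01] F [ 0.5 -0.2  0.4] w 0.4 0.1
shift [ 0.4966 -0.0797 -0.1036] turn [ -0.1   -0.1  -10.28]
```

Request:
send_rows:
  targets: "-0.002 0 -0.03 0 0 0 0;-0.002 -0.01 -0.07 0 0 0 10;0.04 -0.02 -0.104 0 0 -3 60;0.497 -0.08 -0.104 0 0 -10.3 60;0.497 -0.08 -0.104 0 0 -10.3 60;0.497 -0.08 -0.104 0 0 -10.3 60;0.497 -0.08 -0.104 0 0 -10.3 60;0.497 -0.08 -0.104 0 0 -10.3 60;0.497 -0.08 -0.104 0 0 -10.3 60;0.497 -0.08 -0.104 0 0 -10.3 60;0.497 -0.08 -0.104 0 0 -10.3 60;0.497 -0.08 -0.104 0 0 -10.3 60"

```text
time_s: 3.72
ee_pos: [463.9, 160.8, 232.7]
ee_rot: [-179.8, -0.0, 99.0]
force: [0.6, 0.3, 0.1]
gripper_width: 54.5
gripper_force: 0.0
```

```bash
python3 -c "
from h import *
go([455,255,235],[180,0,99])"
```

```text
t 3.72 [463.9 160.8 232.7] [-1.7983e+02 -2.0000e-02  9.8990e+01] F [0.6 0.3 0.1] w 54.5 0.0
shift [ 0.0944  0.006  -0.0023] turn [-0.17 -0.02 -0.01]
```

Request:
send_rows:
  targets: "0.04 0.004 0 0 0 0 60;0.075 0.006 0 0 0 0 60;0.085 0.006 0 0 0 0 60;0.085 0.006 0 0 0 0 60"

```text
time_s: 4.05
ee_pos: [457.0, 245.8, 232.3]
ee_rot: [-179.8, 0.0, 99.2]
force: [0.1, -0.1, 0.1]
gripper_width: 54.7
gripper_force: 0.0
```

```bash
python3 -c "
from h import *
st(); f=eyes.grab_frame('wrist'); cv2.imwrite('pics/w3.png',cv2.resize(f['image'],(800,600),interpolation=cv2.INTER_CUBIC)); import pickle; pickle.dump(f,open('w3.pkl','wb'))"
```

```text
t 4.05 [457.  245.8 232.3] [-179.82    0.     99.23] F [ 0.1 -0.1  0.1] w 54.7 0.0
```

View pics/w3.png

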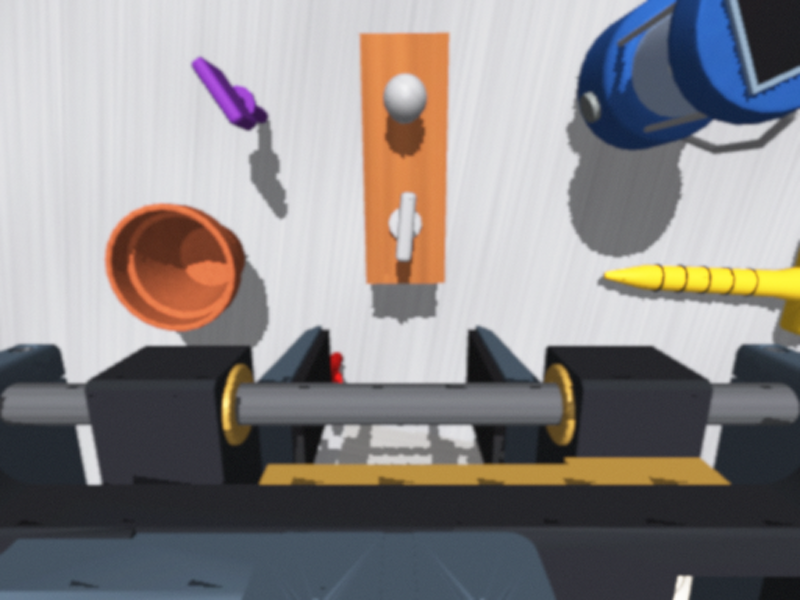

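The wrist view shows the flat pin's handle from (409,195) to (404,260), its collar at about (405,222), and the ball pin at (405,98). The purple and red lookalikes are well off to the side.

```bash
python3 - <<'E'
from h import *
import pickle
f=pickle.load(open('w3.pkl','rb'));k=1.5625
P=lambda u,v,z:p2w(f,u/k,v/k,z)[:2].round(1)
a,b=P(409,196,115),P(404,259,115); d=a-b; yaw=np.degrees(np.arctan2(d[1],d[0])); print(a,b,(a+b)/2,yaw,np.linalg.norm(d))
c=[P(*q,70) for q in ((361,33),(449,33),(445,283),(367,283))]; print("block",c); e=c[0]+c[1]-c[2]-c[3]; m=np.mean(c,0); print(m,np.degrees(np.arctan2(e[1],e[0])), "pin from block",m-40*e/np.linalg.norm(e))
print("collar",P(405,222,75))
p=(a+b)/2
go([p[0],p[1],110],[180,0,yaw])
E
```

```text
[452.7 313.2] [456.  273.5] [454.35 293.35] 94.7516976051137 39.836917551437125
block [array([404.5, 412.2]), array([462.5, 421.5]), array([491.2, 254. ]), array([432.7, 244.5])]
[447.725 333.05 ] 99.63408990241275 pin from block [454.41921464 293.61413447]
collar [453.7 294.6]
t 4.10 [457.4 244.  232.4] [-1.7984e+02  7.0000e-02  9.9140e+01] F [-0.5 -0.3 -0.2] w 54.6 0.0
shift [0.0493 0.0052 0.1223] turn [-0.16  0.08  4.39]
```

Request:
send_rows:
  targets: "0.035 0.005 0.02 0 0 4.4 50;0.049 0.0053 0.06 0 0 4.4 50;0.049 0.0053 0.095 0 0 4.4 50;0.049 0.0053 0.12 0 0 4.4 40;0.049 0.0053 0.12 0 0 4.4 40;0.049 0.0053 0.12 0 0 4.4 40"

```text
time_s: 4.6
ee_pos: [455.6, 291.0, 112.5]
ee_rot: [-179.8, 0.1, 94.5]
force: [0.6, -0.3, 1.2]
gripper_width: 36.4
gripper_force: 0.0
```

```bash
python3 - <<'E'
from h import *
go([454.4,293.5,83],[180,0,94.8])
E
```

```text
t 4.60 [455.6 291.  112.5] [-1.7982e+02  1.1000e-01  9.4490e+01] F [ 0.6 -0.3  1.2] w 36.4 0.0
shift [ 0.0026 -0.001   0.0295] turn [-0.18  0.11 -0.31]
```

Request:
send_rows:
  targets: "0.0026 -0.001 0.015 0 0 0 40;0.0026 -0.001 0.029 0 0 0 40;0.0026 -0.001 0.029 0 0 0 30;0.0026 -0.001 0.029 0 0 0 20;0.0026 -0.001 0.029 0 0 0 5;0.0026 -0.001 0.029 0 0 0 5;0.0026 -0.001 0.029 0 0 0 5;0.0026 -0.001 0.029 0 0 0 5"
  grip_force: 12

```text
time_s: 5.27
ee_pos: [454.6, 295.5, 85.5]
ee_rot: [-180.0, -0.0, 94.6]
force: [-2.8, -0.8, 6.4]
gripper_width: 10.3
gripper_force: 12.0
```

Request:
send_rows:
  targets: "0 0 0 0 0 0 5;0 0 0 0 0 0 5;0 0 -0.003 0 0 0 5;0 0 -0.006 0 0 0 5"
  grip_force: 35

```text
time_s: 5.6
ee_pos: [454.5, 295.5, 90.3]
ee_rot: [-180.0, 0.0, 94.6]
force: [-1.3, -0.1, -1.3]
gripper_width: 9.7
gripper_force: 35.0
```

```bash
python3 - <<'E'
from h import *
s=st();print(s["torque"])
E
```

```text
t 5.60 [454.5 295.5  90.3] [-1.7997e+02  1.0000e-02  9.4600e+01] F [-1.3 -0.1 -1.3] w 9.7 35.0
[ 0.16874832  0.16199369 -0.00969828]
```

Request:
send_rows:
  targets: "0 0 -0.01 0 0 0 5;0 0 -0.025 0 0 0 5;0 0 -0.045 0 0 0 5;0 0 -0.065 0 0 0 5;0 0 -0.09 0 0 0 5;0 0 -0.12 0 0 0 5;0 0 -0.15 0 0 0 5;0 0 -0.16 0 0 0 5;0 0 -0.16 0 0 0 5"

```text
time_s: 6.35
ee_pos: [456.5, 296.4, 253.7]
ee_rot: [179.6, -0.2, 94.6]
force: [-0.0, 0.6, -2.4]
gripper_width: 9.8
gripper_force: 35.0
```

```bash
python3 - <<'E'
from h import *
s=st();print(s["torque"])
f=eyes.grab_frame('wrist'); cv2.imwrite('pics/w4.png',cv2.resize(f['image'][150:330,120:400],None,fx=2.8,fy=2.8,interpolation=cv2.INTER_CUBIC)); import pickle; pickle.dump(f,open('w4.pkl','wb'))
go([523,-166,230],[180,0,87.5])
E
```

```text
t 6.35 [456.5 296.4 253.7] [179.6   -0.18  94.6 ] F [-0.   0.6 -2.4] w 9.8 35.0
[-0.02538133 -0.07432122 -0.0323891 ]
t 6.40 [455.3 295.6 251.2] [ 1.7985e+02 -5.0000e-02  9.4600e+01] F [ 0.1 -0.1 -2.2] w 9.6 35.0
shift [-0.4656  0.0304  0.0208] turn [ 0.14 -0.06  7.1 ]
```

View pics/w4.png

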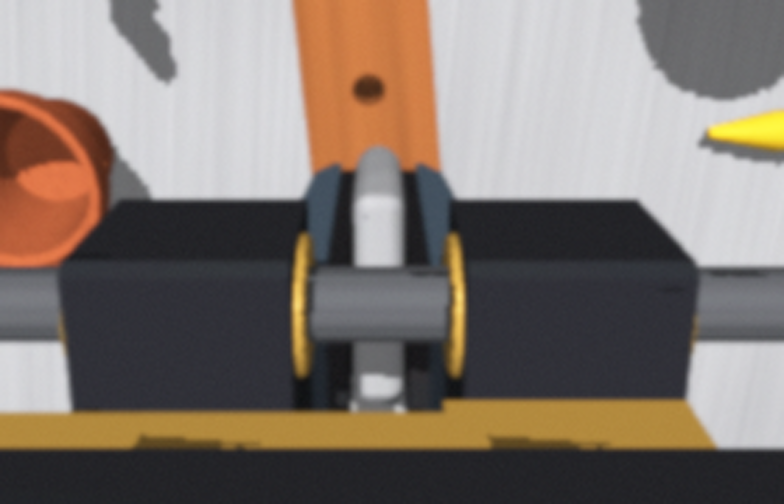

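The wrist view shows the pin held upright in the pads, with its shank seen past the handle at about (378,150) in the crop. The emptied block hole is at (368,89).

```bash
python3 - <<'E'
from h import *
import pickle
f=pickle.load(open('w4.pkl','rb'))
print("block hole",p2w(f,120+368.5/2.8-.5,150+89/2.8-.5,70).round(1))
A=R([179.85,-.05,94.6]); T=np.array([455.8,296,252.5])
cr=lambda p:((w2p(f,p)-[120,150])*2.8).round(0)
for o in (-3,-2,-1,0,2):
    q=lambda x,y,z: T+A@np.array([x+o,y,z])
    print(o,"tip",cr(q(0,0,70.5)),"tip front",cr(q(3.5,0,70.5)),cr(q(6,0,65.5)),"collar front",cr(q(12,0,15.5)),"handle top ends",cr(q(22,0,-29.5)),cr(q(-22,0,-29.5)),"handle bottom",cr(q(22,0,4.5)))
E
```

```text
block hole [453.2 294.8  70. ]
-3 tip [374. 162.] tip front [374. 151.] [374. 148.] collar front [374. 179.] handle top ends [374. 200.] [375. 407.] handle bottom [374. 152.]
-2 tip [374. 159.] tip front [374. 148.] [374. 145.] collar front [374. 175.] handle top ends [374. 195.] [375. 403.] handle bottom [374. 147.]
-1 tip [374. 156.] tip front [374. 145.] [374. 142.] collar front [374. 171.] handle top ends [374. 190.] [375. 398.] handle bottom [374. 143.]
0 tip [374. 153.] tip front [374. 142.] [374. 139.] collar front [374. 167.] handle top ends [374. 185.] [375. 394.] handle bottom [374. 139.]
2 tip [374. 147.] tip front [374. 136.] [374. 132.] collar front [374. 159.] handle top ends [374. 175.] [375. 385.] handle bottom [374. 131.]
```

Request:
send_rows:
  targets: "-0.04 0.003 0.01 0 0 2 5;-0.477 0.034 0.01 0 0 7.1 5;-0.477 0.034 0.01 0 0 7.1 5;-0.477 0.034 0.01 0 0 7.1 5;-0.477 0.034 0.01 0 0 7.1 5;-0.477 0.034 0.01 0 0 7.1 5;-0.477 0.034 0.01 0 0 7.1 5;-0.477 0.034 0.01 0 0 7.1 5;-0.477 0.034 0.01 0 0 7.1 5;-0.477 0.034 0.01 0 0 7.1 5;-0.477 0.034 0.01 0 0 7.1 5;-0.477 0.034 0.01 0 0 7.1 5"

```text
time_s: 7.4
ee_pos: [526.0, -181.4, 237.4]
ee_rot: [-179.8, 0.1, 87.3]
force: [-0.1, 0.2, -1.9]
gripper_width: 9.7
gripper_force: 35.0
```

```bash
python3 - <<'E'
from h import *
go([528,-178,205],[180,0,87.5])
E
```

```text
t 7.40 [ 526.  -181.4  237.4] [-1.7977e+02  6.0000e-02  8.7330e+01] F [-0.1  0.2 -1.9] w 9.7 35.0
shift [0.0036 0.002  0.0324] turn [-0.23  0.06 -0.17]
```

Request:
send_rows:
  targets: "0 0.002 0.015 0 0 0 5;0 0.002 0.025 0 0 0 5;0 0.002 0.032 0 0 0 5;0 0.002 0.032 0 0 0 5;0 0.002 0.032 0 0 0 5;0 0.002 0.032 0 0 0 5"

```text
time_s: 7.9
ee_pos: [529.1, -176.6, 208.5]
ee_rot: [180.0, 0.0, 87.6]
force: [-0.0, 0.4, -0.9]
gripper_width: 9.7
gripper_force: 35.0
```

```bash
python3 - <<'E'
from h import *
s=st()
f=eyes.grab_frame('wrist'); cv2.imwrite('pics/w5.png',cv2.resize(f['image'][120:300,140:360],None,fx=3.3,fy=3.3,interpolation=cv2.INTER_CUBIC)); import pickle; pickle.dump((f,s),open('w5.pkl','wb'))
E
```

```text
t 7.90 [ 529.1 -176.6  208.5] [1.7998e+02 1.0000e-02 8.7580e+01] F [-0.   0.4 -0.9] w 9.7 35.0
```

View pics/w5.png

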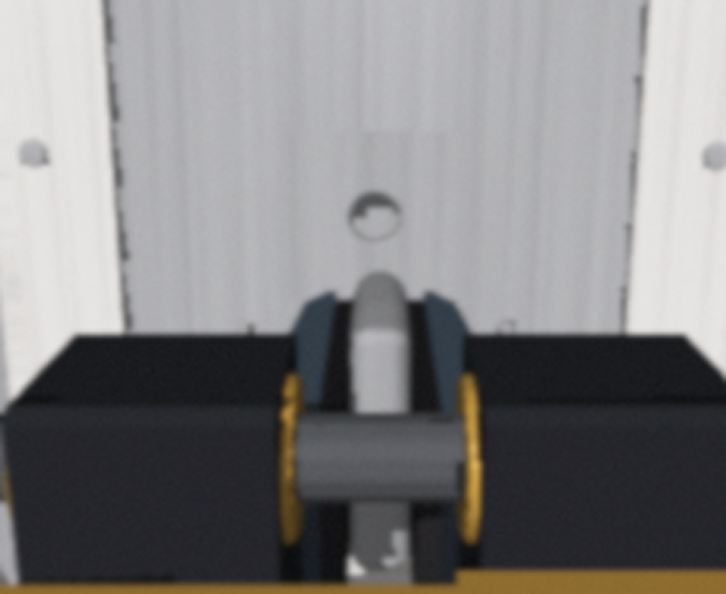

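The wrist view shows the hatch hole at (374,216) in the crop. The pin is just short of it, with its front at (381,272) and its handle's front top edge at (381,330).

```bash
python3 - <<'E'
from h import *
import pickle
f,s=pickle.load(open('w5.pkl','rb')); A=R(s["ee_rot"]);T=s["ee_pos"]
cr=lambda p:((w2p(f,p)-[140,120]+.5)*3.3).round(0)
for o in (-3,-2,-1,0):
    q=lambda x,y,z: T+A@np.array([x+o,y,z])
    print(o,"front",cr(q(6,0,65.5)),cr(q(22,0,4.5)),"handle top end",cr(q(22,0,-29.5)))
for dx in (0,7/3.3*1):
    h=p2w(f,140+374/3.3-.5-dx,120+216/3.3-.5,116); print("hole",h.round(1),"in tool",(A.T@(h-T)).round(1))
print("pin px x per y-mm at hatch", cr(T+A@[0,0,90]),cr(T+A@[0,1,90]))
E
```

```text
-3 front [381. 275.] [381. 280.] handle top end [381. 338.]
-2 front [381. 271.] [381. 275.] handle top end [381. 332.]
-1 front [381. 267.] [381. 270.] handle top end [381. 326.]
0 front [381. 263.] [381. 265.] handle top end [381. 320.]
hole [ 527.7 -163.7  116. ] in tool [12.8 -2.  92.5]
hole [ 525.7 -163.6  116. ] in tool [12.8 -4.  92.5]
pin px x per y-mm at hatch [381. 262.] [384. 262.]
```

Request:
send_rows:
  targets: "0.008 -0.001 0.005 0 0 0 5;0.0147 -0.002 0.01 0 0 0 5;0.0147 -0.002 0.014 0 0 0 5;0.0147 -0.002 0.016 0 0 0 5;0.0147 -0.002 0.017 0 0 0 5;0.0147 -0.002 0.017 0 0 0 5;0.0147 -0.002 0.017 0 0 0 5"

```text
time_s: 8.53
ee_pos: [527.7, -162.8, 191.3]
ee_rot: [180.0, 0.0, 87.5]
force: [-0.2, 0.5, -0.9]
gripper_width: 9.8
gripper_force: 35.0
```

```bash
python3 - <<'E'
from h import *
import pickle
s=st()
f,s0=pickle.load(open('w5.pkl','rb')); print("in tool now",(R(s["ee_rot"]).T@(np.array([527.7,-163.7,116])-s["ee_pos"])).round(2))
E
```

```text
t 8.53 [ 527.7 -162.8  191.3] [1.7999e+02 1.0000e-02 8.7490e+01] F [-0.2  0.5 -0.9] w 9.8 35.0
in tool now [-9.300e-01  5.000e-02  7.529e+01]
```

Request:
send_rows:
  targets: "0.001 0 0.001 0 0 0 5;0.001 0 0.002 0 0 0 5;0.001 0 0.003 0 0 0 5;0.001 0 0.004 0 0 0 5;0.001 0 0.005 0 0 0 5;0.001 0 0.006 0 0 0 5;0.001 0 0.0065 0 0 0 5;0.001 0 0.0065 0 0 0 5"

```text
time_s: 9.2
ee_pos: [527.5, -161.6, 184.6]
ee_rot: [-180.0, -0.0, 87.5]
force: [-0.0, -0.5, -2.2]
gripper_width: 9.9
gripper_force: 35.0
```

Request:
send_rows:
  targets: "0 0 0.001 0 0 0 5;0 0 0.002 0 0 0 5;0 0 0.003 0 0 0 5;0 0 0.004 0 0 0 5;0 0 0.004 0 0 0 5"

```text
time_s: 9.62
ee_pos: [527.7, -161.7, 180.6]
ee_rot: [180.0, 0.0, 87.5]
force: [0.4, -0.3, -1.1]
gripper_width: 9.8
gripper_force: 35.0
```

Request:
send_rows:
  targets: "0 0 0.001 0 0 0 5;0 0 0.002 0 0 0 5;0 0 0.003 0 0 0 5;0 0 0.003 0 0 0 5"

```text
time_s: 9.95
ee_pos: [527.7, -161.7, 177.6]
ee_rot: [180.0, 0.0, 87.5]
force: [0.2, -0.1, -2.0]
gripper_width: 9.5
gripper_force: 35.0
```

Request:
send_rows:
  targets: "0 0 0.0008 0 0 0 5;0 0 0.0016 0 0 0 5;0 0 0.002 0 0 0 5;0 0 0.002 0 0 0 5"

```text
time_s: 10.28
ee_pos: [527.8, -161.7, 176.4]
ee_rot: [180.0, 0.0, 87.5]
force: [-1.3, -0.8, 3.6]
gripper_width: 10.0
gripper_force: 35.0
```

Request:
send_rows:
  targets: "-0.001 0 0.0004 0 0 0 5;-0.002 0 0.0004 0 0 0 5;-0.003 0 0.0004 0 0 0 5;-0.004 0 0.0004 0 0 0 5;-0.005 0 0.0004 0 0 0 5;-0.005 0 0.0004 0 0 0 5"

```text
time_s: 10.78
ee_pos: [527.9, -164.4, 176.4]
ee_rot: [179.9, -0.3, 87.4]
force: [-0.3, 4.6, 7.0]
gripper_width: 9.8
gripper_force: 35.0
```

Request:
send_rows:
  targets: "0.001 0 0 0 0 0 5;0.002 0 0 0 0 0 5;0.003 0 0 0 0 0 5;0.004 0 0 0 0 0 5;0.005 0 0 0 0 0 5;0.006 0 0 0 0 0 5;0.007 0 0 0 0 0 5;0.007 0 0 0 0 0 5"

```text
time_s: 11.45
ee_pos: [528.3, -161.1, 176.4]
ee_rot: [179.9, 0.2, 87.5]
force: [-0.3, -4.4, 5.3]
gripper_width: 9.8
gripper_force: 35.0
```

Request:
send_rows:
  targets: "0.001 0 0 0 0 0 5;0.002 0 0 0 0 0 5;0.003 0 0 0 0 0 5;0.004 0 0 0 0 0 5;0.004 0 0 0 0 0 5"

```text
time_s: 11.87
ee_pos: [528.5, -157.7, 176.4]
ee_rot: [179.9, 0.3, 87.5]
force: [-0.7, -6.0, 5.4]
gripper_width: 9.8
gripper_force: 35.0
```

Request:
send_rows:
  targets: "0.001 0 0 0 0 0 5;0.002 0 0 0 0 0 5;0.003 0 0 0 0 0 5;0.004 0 0 0 0 0 5;0.004 0 0 0 0 0 5"

```text
time_s: 12.28
ee_pos: [528.4, -152.0, 175.4]
ee_rot: [179.9, 0.0, 87.5]
force: [1.4, -2.8, -0.2]
gripper_width: 9.9
gripper_force: 35.0
```

The pin has dropped: z is lower and Fz has gone slack. I'll ease it down.

Request:
send_rows:
  targets: "0 0 0.001 0 0 0 5;0 0 0.002 0 0 0 5;0 0 0.002 0 0 0 5"

```text
time_s: 12.53
ee_pos: [528.3, -151.5, 172.8]
ee_rot: [180.0, -0.0, 87.5]
force: [0.6, -3.0, -0.7]
gripper_width: 9.7
gripper_force: 35.0
```

Request:
send_rows:
  targets: "0 0 0.001 0 0 0 5;0 0 0.002 0 0 0 5;0 0 0.003 0 0 0 5;0 0 0.003 0 0 0 5"

```text
time_s: 12.87
ee_pos: [528.3, -151.0, 170.2]
ee_rot: [180.0, -0.1, 87.5]
force: [1.9, 0.1, 0.8]
gripper_width: 10.0
gripper_force: 35.0
```

Request:
send_rows:
  targets: "0 0.0003 0.001 0 0 0 5;0 0.0003 0.002 0 0 0 5;0 0.0003 0.003 0 0 0 5;0 0.0003 0.004 0 0 0 5;0 0.0003 0.004 0 0 0 5"

```text
time_s: 13.28
ee_pos: [528.5, -151.1, 166.3]
ee_rot: [180.0, -0.1, 87.5]
force: [2.0, 2.2, 1.8]
gripper_width: 10.1
gripper_force: 35.0
```

Request:
send_rows:
  targets: "0.0004 0.0004 0.001 0 0 0 5;0.0004 0.0004 0.002 0 0 0 5;0.0004 0.0004 0.003 0 0 0 5;0.0004 0.0004 0.004 0 0 0 5;0.0004 0.0004 0.005 0 0 0 5;0.0004 0.0004 0.006 0 0 0 5;0.0004 0.0004 0.007 0 0 0 5;0.0004 0.0004 0.008 0 0 0 5;0.0004 0.0004 0.008 0 0 0 5"

```text
time_s: 14.03
ee_pos: [528.7, -151.0, 158.1]
ee_rot: [-180.0, -0.0, 87.5]
force: [0.6, 3.1, 1.9]
gripper_width: 9.7
gripper_force: 35.0
```

Request:
send_rows:
  targets: "0.0005 0 0.0012 0 0 0 5;0.0005 0 0.0024 0 0 0 5;0.0005 0 0.0036 0 0 0 5;0.0005 0 0.0048 0 0 0 5;0.0005 0 0.006 0 0 0 5;0.0005 0 0.0072 0 0 0 5;0.0005 0 0.0084 0 0 0 5;0.0005 0 0.0096 0 0 0 5;0.0005 0 0.0108 0 0 0 5;0.0005 0 0.012 0 0 0 5;0.0005 0 0.012 0 0 0 5"

```text
time_s: 14.95
ee_pos: [528.7, -150.9, 146.0]
ee_rot: [-180.0, 0.0, 87.5]
force: [1.0, 1.0, -0.5]
gripper_width: 9.7
gripper_force: 35.0
```

Request:
send_rows:
  targets: "0.0003 0 0.0012 0 0 0 5;0.0003 0 0.0024 0 0 0 5;0.0003 0 0.0036 0 0 0 5;0.0003 0 0.0048 0 0 0 5;0.0003 0 0.006 0 0 0 5;0.0003 0 0.0072 0 0 0 5;0.0003 0 0.0084 0 0 0 5;0.0003 0 0.0096 0 0 0 5;0.0003 0 0.0108 0 0 0 5;0.0003 0 0.0108 0 0 0 5"

```text
time_s: 15.78
ee_pos: [528.7, -150.6, 135.1]
ee_rot: [-180.0, 0.0, 87.5]
force: [0.6, -2.0, -1.5]
gripper_width: 10.1
gripper_force: 35.0
```

3.6 mm is expected to remain, so the last rows go more slowly.

Request:
send_rows:
  targets: "0 0 0.0006 0 0 0 5;0 0 0.0012 0 0 0 5;0 0 0.0018 0 0 0 5;0 0 0.0024 0 0 0 5;0 0 0.003 0 0 0 5;0 0 0.0036 0 0 0 5;0 0 0.0042 0 0 0 5;0 0 0.0045 0 0 0 5;0 0 0.0045 0 0 0 5"

```text
time_s: 16.53
ee_pos: [528.8, -150.4, 131.5]
ee_rot: [180.0, 0.0, 87.5]
force: [-2.0, -1.6, 3.3]
gripper_width: 9.9
gripper_force: 35.0
```

Request:
send_rows:
  targets: "0 0 0.0005 0 0 0 5;0 0 0.0008 0 0 0 5;0 0 0.0008 0 0 0 5"

```text
time_s: 16.78
ee_pos: [528.8, -150.4, 131.5]
ee_rot: [180.0, 0.0, 87.5]
force: [-2.2, -2.3, 8.5]
gripper_width: 9.7
gripper_force: 35.0
```

It is fully seated, with z stopped at 131.5 and Fz rising. I'll release and back off.

Request:
send_rows:
  targets: "0 0 -0.0008 0 0 0 5;0 0 -0.001 0 0 0 15;0 0 -0.001 0 0 0 30;0 0 -0.001 0 0 0 40;0 0 -0.001 0 0 0 40;0 0 -0.001 0 0 0 40;0 0 -0.01 0 0 0 40;0 0 -0.03 0 0 0 40;0 0 -0.06 0 0 0 40;0 0 -0.1 0 0 0 40"

```text
time_s: 17.62
ee_pos: [527.3, -149.8, 229.6]
ee_rot: [-179.7, -0.1, 87.5]
force: [0.4, -1.0, -0.5]
gripper_width: 36.5
gripper_force: 0.0
```

Request:
send_rows:
  targets: "-0.02 0 -0.03 0 0 0 40;-0.05 0 -0.05 0 0 0 40;-0.08 0 -0.05 0 0 0 40;-0.08 0 -0.05 0 0 0 40;-0.08 0 -0.05 0 0 0 40"

```text
time_s: 18.03
ee_pos: [525.1, -231.3, 280.7]
ee_rot: [180.0, -0.0, 87.4]
force: [-0.2, 0.1, 0.4]
gripper_width: 36.6
gripper_force: 0.0
```

```bash
python3 - <<'E'
from h import *
st()
f=eyes.grab_frame('wrist'); g=eyes.grab_frame('scene')
a=cv2.resize(f['image'],(400,300)); b=cv2.resize(g['image'][140:270,140:350],(484,300),interpolation=cv2.INTER_CUBIC)[:,:400]
cv2.imwrite('pics/end.png',np.hstack([a,b]))
E
```

```text
t 18.03 [ 525.1 -231.3  280.7] [ 1.7997e+02 -1.0000e-02  8.7360e+01] F [-0.2  0.1  0.4] w 36.6 0.0
```

View pics/end.png

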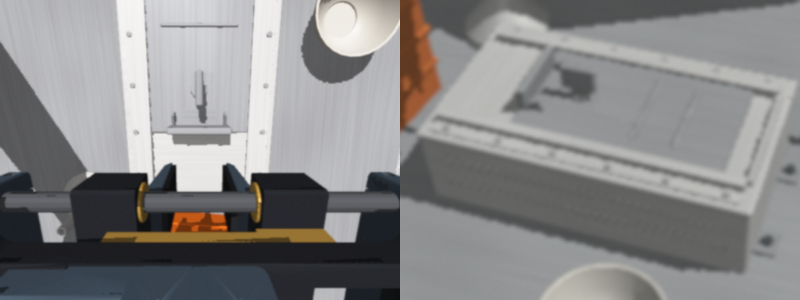

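The wrist view (left half) shows the pin standing seated in the hatch at (200,88), with the lip at (199,130). The scene view (right half) shows the hatch over the filling opening and the robot clear.

```bash
python3 -c "
from workcell import env
print(env.job_done())"
```

```text
the job is handed in; nothing more can be done
None
```

The job is handed in: the hatch covers the filling opening and the flat-handled pin is fully home in the hidden hole with its collar on the hatch; the highest end-of-move force reading was about 9 N, and no other object was knowingly touched.

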